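# Lock the reel on its spindle with the linchpin

## Robot

A 7-joint arm with a two-finger parallel gripper is mounted at the origin on a cart in front of the work surface, level with it; the furniture and walls round the work are solid. World frame = base frame: x ahead of the robot, y to its left, z up, the work surface at z = 0. Lengths are in m, angles in rad, forces in N, time in s.
With the tool pointing down it reaches from about 0.35 to 0.9 m from the base axis. Payload 8.1 kg.
Tool frame: the origin (TCP) lies on the centre line of the jaws, within the pads' length; the fingertips stand 14 mm ahead of it and the grasp point (between the pads) lies 5 mm behind it; z points along the fingers, y is the direction in which the jaws open and shut (so a half turn about z gives the same grasp; the last joint's range is limited). The gripper opens to 92 mm and grips with 3 to 60 N. Pads are 19 mm wide; open, the fingers measure 130 mm over their backs; the gripper's body (75 mm by 190 mm) begins 47 mm behind the grasp point.
Start: joints at [-1.325, 0.434, 0.025, 1.573, -0.012, 1.134, -0.075], TCP at [0.214, 0.587, 0.241] pointing down, gripper open.
Joint ranges: [-2.62, 2.62], [-0.44, 2.09], [-1.27, 1.32], [0.08, 2.57], [-1.32, 4.46], [0.12, 2], [-2.74, 2.74]. Speed limits (rad/s): [2.22, 2.22, 3.01, 3.01, 3.14, 3.14, 3.14].

## Interface

Orientations are given as a rotation vector (axis times angle).
In Python, from cell import observe, eyes, arm gives the robot as it stands.
- The arm moves only by the tool step_arm, never from a script. Its argument "series" is a list that holds one entry, the list of rows, each a list of 5 numbers: the finger opening in m, from 0 to 0.0918, then the shift along the world's x, y, z in m, then the turn about the world's z in degrees. In form: [[[hand, dx, dy, dz, spin], ...]]. A call has 1 to 20 rows; each row is the pose to reach, as a shift and turn from the pose measured when the call began; what a row does not reach only later rows make up. A row lasts 1/12 s, in which the tool goes at most 41.7 mm and 7.16 degrees, less where a joint would pass 70% of its speed; a pose out of reach is approached as far as the arm can. A call with a gripper value outside its range is refused whole. The fingers move at their own pace and stop on an object; "squeeze" is the grip in N (left out, the last holds). Time passes only in rows, so rows that repeat a pose let the fingers close. It gives the time, the measured TCP pose, the force and the opening at its end, in the units of the state.
- observe(): the state, without advancing time (a new reading comes with each control period).
- eyes.get_image(name): name is "scene" or "top" or "wrist"; returns (picture, depth): 384x512x3 uint8, red, green, blue; 384x512 float32, m along the optical axis (not along the pixel's ray), 0 where there is no reading.
- eyes.camera_params(name): a dict with "intrinsics" (3x3 intrinsics, pixels), "position" and "attitude" of the camera in the world. Camera axes: x right, y down, z forward; pixel columns grow to the right and rows downward; lengths in m; the calibration is good to about 2 mm. A picture is of the moment at which its call begins: read the wrist's pose just before it. camera_params takes no time and is no camera call; for the wrist camera it gives the pose at the moment of the call.
- arm.sign_off(): hands the job in, once; it reports no verdict.
The state is a dict: "clock": time; "joints": joint angles; "dq": joint speeds; "joint_efforts": joint torques, N m; "position": TCP position; "ee_rot": TCP orientation; "force": force on the tool from outside, world axes, zero at the start; "ft_torque": the same for the moment, N m; "width": opening from 0.0 (shut) to 1.0 (fully open).
Only numpy, scipy, OpenCV 4.12 (cv2) and the standard library are available. Lean on these libraries where they do the work, as an engineer would, in place of code of your own. Each camera call takes 0.05 s, during which the arm holds its last target.

## Task

Take the linchpin out of its rest and push it from above through the hole in the end of the reel spindle until its head sits fully down on the spindle, with its wire ring towards the spindle's free end. Then swing the ring down over the end of the spindle until it stops, so that it holds the pin, and let go. The spindle has some end play, so feel for the hole gently; do not press hard on the spindle, and leave the things standing round about where they are.

Things in the scene. Friction and masses are not known exactly. Their poses are not given: they have to be found in the camera images.
- collar (a point): Point on the fixed reel stand, mid-width on the front face of the steel collar that keeps the reel, level with the floor of the spindle's groove, 77.5 mm above the table. z up; the spindle runs level from here along -x, roughly towards the robot. It is a 20 mm square aluminium bar, underside 60, top 80 mm above the table, with a groove 10 wide, 2.5 mm deep along the middle of its top.
- hole_middle (a point): Fixed point in the groove floor 29 mm along -x from the collar point; axes as there. The spindle has end play (slides lengthwise against 14 N friction), so the vertical through hole in the groove floor, 10 mm across with a 1 mm chamfer, has its centre up to 10 mm to either side of this point along x: look, or feel for it. The spindle ends 15 mm beyond the hole, so feel from the collar outwards.
- reel_top (a point): Top of the fixed 100 mm reel of tape behind the collar, 120 mm above the table; the reel's front face is 12 mm behind the collar's. Inside the spindle's hole a spring ball, 10 mm below the groove floor, resists the pin with a few N, so that the pin must be pushed, not dropped, in.
- pin_grip (a point): Centre of the upright grip tab of the loose steel linchpin (about 45 g). The tab is 16 mm (x) by 10 mm (y, the way to pinch it) by 33 mm high (z), so 16.5 mm up and down from this point. The ring is on the -x side. At the start the pin stands upright in its rest and must be lifted 28 mm to be free; pinch it so that the fingertips stay above the ring's hinge.
- pin_flange (a point): On the pin's axis at the underside of its flange, 25.5 mm below the tab's centre. Pushed home, this comes down on the spindle's top, 2.5 mm above the groove floor. Below it is a round shank 8 mm across and 27 mm long, its end rounded (the last 3 mm).
- ring (a joint): Angle of the wire ring on the pin's head, rad: 0 level to -x of the pin, 1.57 straight down beside the shank (its stop, locked). The hinge runs along the pin's y, 5 mm above the flange's underside; stiff, it stays where left and needs about 2 N at the thumb tab. The loop is 36 mm long and 34 mm wide, 26 mm clear inside, and goes round the 20 mm spindle.
- ring_tab (a point): Middle of the curled outer edge (a roll 8 mm thick, 20 mm wide) of the ring's thumb tab, a plate standing up from the ring's far end, 45 mm from the hinge. At ring angle 0 it is 24 mm to -x of and 38 mm above the hinge, at 1.57 38 mm to -x of and 24 mm below it. So it can be pressed nearly straight down, 37 to 45 mm from the pin's axis, until the ring stops.
- rest_mouth (a point): Middle of the top of the pin's rest, a 20 mm square black post, 40 mm high on a 60 mm square, 6 mm thick steel foot, fixed to the table; the pin stands in its 10 mm square hole.
- pin_tin: Bystander: round tin, 68 mm across and 25 mm high; origin under its centre.
- charger_cube: Bystander: white charger block 58 x 42 x 26 mm; origin under its centre.
- spudger_1: Bystander: slim black nylon pry tool, 146 mm long, 10 wide, 8 mm high, lying on the table; origin under its centre.

How it is judged:
By the outcome, as a careful person would: the job done as asked, in the order asked, and still so for the second after the job is handed in, with the robot touching nothing.
It also fails if it takes over 64 s, if anything falls off the work surface, if the arm or the gripper's body presses on something with over 40 N, if the wrist force passes 120 N, or if a joint passes its speed limit or range.

## Working session

There is one attempt and no reset: what is moved stays moved. The work goes in short steps, Python scripts to look and compute and a tool call to move; the robot and the scene stay as the last step left them, time stands still between calls to the robot, and variables do not carry over. Pictures are saved under pics/ and viewed, and the job is handed in when it is done.

Besides the shell and the picture viewer there is one more tool, called after "Emit:" in YAML: its name, and indented under it one key for each argument. step_arm: Moves the arm, as the interface text tells. Its arguments: {"type":"object","properties":{"series":{"type":"array"},"squeeze":{"type":"number"}},"required":["series"]}

```bash
ls; mkdir -p pics
cat > h.py <<'E'
import numpy as np, cv2
from cell import observe, eyes, arm
from scipy.spatial.transform import Rotation as R
def cam(n):
    p=eyes.camera_params(n); return p
def rot(a):
    a=np.array(a,float)
    if a.shape==(3,3): return a
    if a.shape==(3,): return R.from_rotvec(a).as_matrix()
    raise Exception(a)
def snap(n,tag):
    p=eyes.camera_params(n); im,d=eyes.get_image(n)
    cv2.imwrite(f'pics/{tag}.png',im[:,:,::-1]); np.savez(f'pics/{tag}.npz',im=im,d=d,K=np.array(p['intrinsics']),t=np.array(p['position']),R=rot(p['attitude']))
def load(tag): return np.load(f'pics/{tag}.npz')
def w(tag,u,v,depth=None,z=None):
    f=load(tag);K=f['K'];r=np.linalg.inv(K)@np.array([u,v,1.]);rw=f['R']@r
    if z is not None: return f['t']+rw*(z-f['t'][2])/rw[2]
    dd=f['d'][int(round(v)),int(round(u))] if depth is None else depth
    return f['t']+rw*dd
def px(tag,P):
    f=load(tag);c=f['K']@(f['R'].T@(np.array(P)-f['t']));return c[:2]/c[2]
def crop(tag,u0,v0,u1,v1,s,out):
    im=load(tag)['im'][v0:v1,u0:u1,::-1]; cv2.imwrite(f'pics/{out}.png',cv2.resize(im,None,fx=s,fy=s,interpolation=cv2.INTER_CUBIC))
E
python3 - <<'E'
from h import *
print(observe())
for n in ['scene','top','wrist']:
    print(eyes.camera_params(n)); snap(n,n+'0')
E
```

```text
pics
{'clock': 0.0, 'joints': array([-1.32461841,  0.43523134,  0.02497405,  1.57408555, -0.01160575,
        1.13401246, -0.0750851 ]), 'dq': array([-0.00090391,  0.00157839,  0.00032305,  0.00278968, -0.00144041,
       -0.00095489,  0.00117444]), 'joint_efforts': array([-3.70688440e-04, -6.67835212e+01,  9.85361896e-01, -3.14462543e+01,
       -6.04261877e-02,  4.28035890e-02,  1.89756834e-04]), 'position': array([0.21347686, 0.58689028, 0.23994425]), 'ee_rot': array([-5.45152421e-01, -3.09379100e+00,  2.49064328e-03]), 'force': array([ 0.16115299, -0.45190166, -0.08346846]), 'ft_torque': array([-0.02229623, -0.00898985,  0.00272982]), 'width': 0.9977292495728448}
{'intrinsics': array([[375.83292178,   0.        , 258.50994021],
       [  0.        , 375.83292178, 184.63653922],
       [  0.        ,   0.        ,   1.        ]]), 'position': array([ 0.19571981, -0.58770726,  0.52028395]), 'attitude': array([-2.03859741,  0.46765114, -0.24666499])}
{'intrinsics': array([[369.58790505,   0.        , 256.23729717],
       [  0.        , 369.58790505, 196.78848532],
       [  0.        ,   0.        ,   1.        ]]), 'position': array([0.42582199, 0.08418517, 0.98825135]), 'attitude': array([-2.15552791,  2.19823776, -0.12320328])}
{'intrinsics': array([[264.62489741,   0.        , 252.97635867],
       [  0.        , 264.62489741, 192.95058368],
       [  0.        ,   0.        ,   1.        ]]), 'position': array([0.15039351, 0.6083223 , 0.38325734]), 'attitude': array([2.3968259 , 1.67894494, 0.21237592])}
```

View pics/scene0.png

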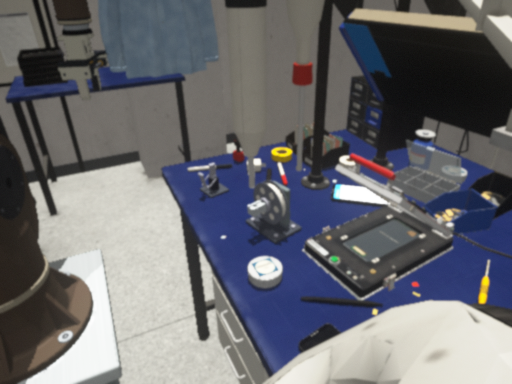

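View pics/top0.png

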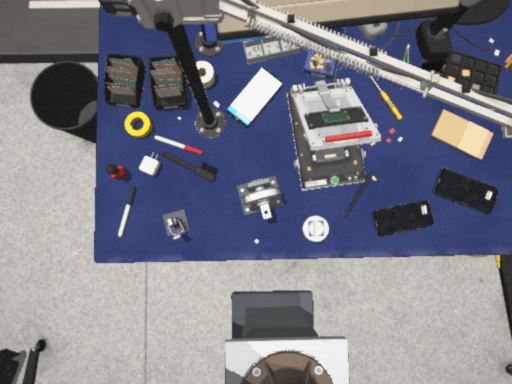

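View pics/wrist0.png

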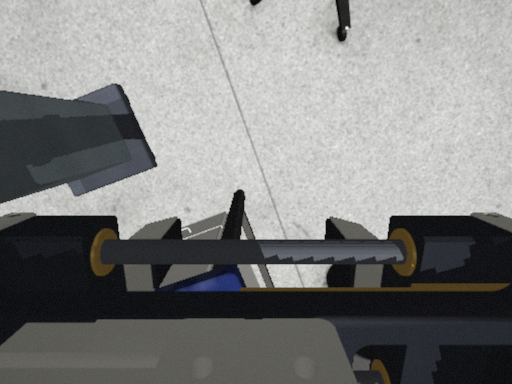

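Run:
```python
from h import *
crop('top0',150,165,300,265,5,'c1'); crop('scene0',190,150,310,250,6,'c2')
```

```text
(no output)
```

View pics/c1.png

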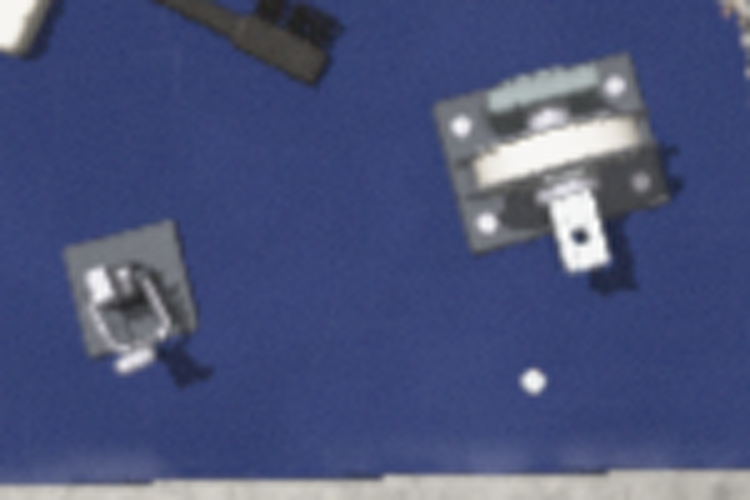

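View pics/c2.png

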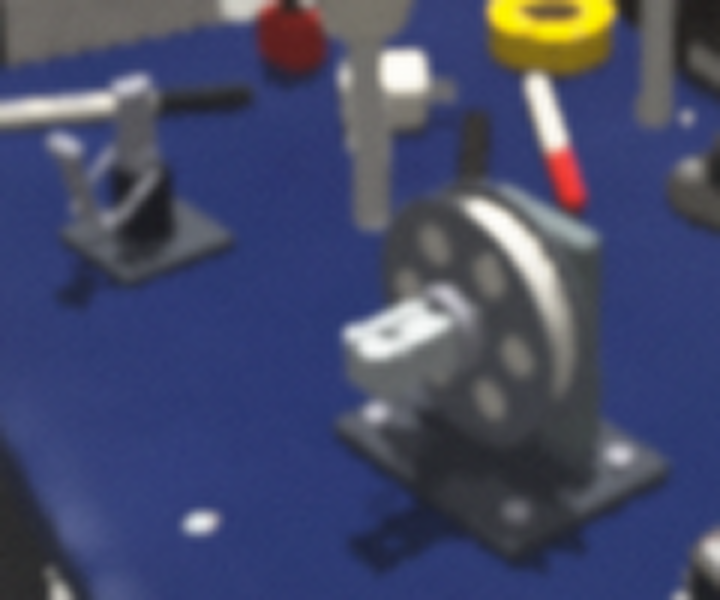

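Run:
```python
from h import *
np.set_printoptions(precision=4,suppress=True)
c=lambda x,y:(150+(x+.5)/5-.5,165+(y+.5)/5-.5)
s=lambda x,y:(190+(x+.5)/6-.5,150+(y+.5)/6-.5)
for n,x,y,z in [('hole',580,236,.0775),('endL',568,272,.08),('endR',608,262,.08),('colL',552,196,.08),('colR',592,190,.08),('tabtop',98,283,.085),
 ('f1',66,245,.006),('f2',172,222,.006),('f3',198,328,.006),('f4',90,357,.006),('ringtab',134,360,.09),('b1',437,103,.006),('b2',628,55,.006),('b3',668,203,.006),('b4',472,250,.006),('reelL',475,180,.12),('reelR',640,138,.12)]:
    u,v=c(x,y); print(n,w('top0',u,v,z=z),w('top0',u,v))
for n,x,y,z in [('hole',395,333,.0775),('tabtop',135,85,.087),('ringtab',64,143,.09)]:
    u,v=s(x,y); print(n,w('scene0',u,v,z=z),w('scene0',u,v))
```

```text
hole [0.4788 0.0483 0.0775] [ 0.4834  0.0452 -0.0018]
endL [0.461  0.0547 0.08  ] [ 0.4642  0.0521 -0.001 ]
endR [0.4655 0.0349 0.08  ] [ 0.4691  0.0305 -0.0016]
colL [0.4986 0.0618 0.08  ] [0.4983 0.0619 0.0839]
colR [0.5012 0.042  0.08  ] [0.5072 0.0386 0.0079]
tabtop [0.46   0.2837 0.085 ] [0.4602 0.2847 0.0806]
f1 [0.4834 0.3181 0.006 ] [0.4835 0.3184 0.005 ]
f2 [0.4946 0.2621 0.006 ] [0.4946 0.2621 0.0057]
f3 [0.4382 0.2484 0.006 ] [0.4383 0.2489 0.0031]
f4 [0.4241 0.3052 0.006 ] [ 0.4241  0.3073 -0.0029]
ringtab [0.4224 0.2652 0.09  ] [0.4223 0.2697 0.0676]
b1 [0.5557 0.1205 0.006 ] [0.5554 0.1204 0.0082]
b2 [0.5798 0.0175 0.006 ] [0.5794 0.0176 0.0084]
b3 [ 0.4996 -0.0019  0.006 ] [ 0.5003 -0.0026 -0.0026]
b4 [0.4766 0.1031 0.006 ] [ 0.4769  0.1032 -0.0007]
reelL [0.5037 0.0989 0.12  ] [0.5136 0.1008 0.0094]
reelR [0.5221 0.0205 0.12  ] [0.5348 0.0121 0.0055]
hole [0.4784 0.0502 0.0775] [0.4805 0.0549 0.0742]
tabtop [0.4555 0.2721 0.087 ] [0.4585 0.2821 0.082 ]
ringtab [0.4095 0.2278 0.09  ] [0.4205 0.2699 0.0678]
```

Run:
```python
from h import *
np.set_printoptions(precision=3,suppress=True)
for t in ['top0','scene0']:
    f=load(t);v,u=np.mgrid[0:384:1,0:512:1];d=f['d']
    r=np.stack([u,v,np.ones_like(u)],-1)@np.linalg.inv(f['K']).T@f['R'].T
    P=f['t']+r*d[...,None]
    m=(d>0)&(P[...,2]>.13)&(P[...,0]>.2)&(P[...,0]<.8)&(P[...,1]>-.3)&(P[...,1]<.6)
    Q=P[m]; 
    H,_,_=np.histogram2d(Q[:,0],Q[:,1],bins=[np.arange(.2,.81,.05),np.arange(-.3,.61,.05)])
    print(t,'rows x .2.., cols y -.3..');print(H.astype(int))
o=observe();Rt=R.from_rotvec(o['ee_rot']).as_matrix();print(Rt)
p=eyes.camera_params('wrist');print(rot(p['attitude']), Rt.T@(np.array(p['position'])-o['position']), Rt.T@rot(p['attitude']))
```

```text
top0 rows x .2.., cols y -.3..
[[   0    0    0    0    0    0    0    0    0    0    0    0    0    0
     0  247  300    0]
 [   0    0    0    0    0    0    0    0    0    0    0    0    0    0
     0    0    0    0]
 [   0    0    0    0    0    0    0    0    0    0    0    0    0    0
     0    0    0    0]
 [   0    0    0    0    0    0    0    0    0    0    0    0    0    0
     0    0    0    0]
 [   0    0    0    0    0    0    0    0    0    0    0    0    0    0
     0    0    0    0]
 [   0    0    0    0    0    0    0    0    0    0    0    0    0    0
     0    0    0    0]
 [  17    0    0    0    0    0    0    0    0    0    0    0    0    0
     0    0    0    0]
 [ 169  917  482   13    0    0    0    0    0    0    0    0    0    0
     0    0    0    0]
 [   0   26  640 1286 1258  225    0    0    0    0    0    0    0    0
     0    0    0    0]
 [   0   27  334  364  554  986 1101  371    0  260   21    0    0    0
     0    0    0    0]
 [   0    0  103  139   58    3   48  921 1206 2152  580    0    0    0
     0    0    0    0]
 [  40  489  596  712  8
[... 787 characters left out ...]
   0    0    0    0    0    0    0    0    0    0    0
     0    0    0    0]
 [   0   80  411  375  284    0    0    0    0    0    0    0    0    0
     0    0    0    0]
 [   0   65  119    1   19    1    0    0    0    0    0    0    0    0
     0    0    0    0]
 [   0    0   26   50    6  121  197  318  251 1602   13    0    0    0
     0    0    0    0]
 [   0   66  943 1296 1153  928  746  618  443   33    0    0    0    0
     0    0    0    0]]
[[-0.94   0.342 -0.   ]
 [ 0.342  0.94  -0.001]
 [-0.    -0.001 -1.   ]]
[[ 0.342  0.91   0.235]
 [ 0.94  -0.331 -0.086]
 [-0.001  0.25  -0.968]] [ 0.067 -0.002 -0.143] [[ 0.    -0.968 -0.25 ]
 [ 1.    -0.     0.001]
 [-0.001 -0.25   0.968]]
```

Emit:
step_arm:
  series:
    - [[0.07,0.02,-0.02,0,2],[0.07,0.05,-0.05,0,6],[0.07,0.08,-0.08,0,10],[0.07,0.11,-0.11,0,14],[0.07,0.14,-0.14,0,18],[0.07,0.17,-0.17,0,22],[0.07,0.2,-0.2,0,26],[0.07,0.23,-0.23,0,30],[0.07,0.26,-0.25,0,33],[0.07,0.28,-0.27,0,35],[0.07,0.295,-0.285,0,35],[0.07,0.3,-0.29,0,35],[0.07,0.3,-0.29,0,35],[0.07,0.3,-0.29,0,35],[0.07,0.3,-0.29,0,35]]

```text
clock: 1.4
position: [0.512, 0.2988, 0.24]
ee_rot: [0.414, -3.114, 0.0]
force: [-0.6, 0.0, 0.5]
width: 0.764
```

Run:
```python
from h import *
o=observe();print(o['clock'],o['position'],R.from_rotvec(o['ee_rot']).as_matrix().round(3))
snap('wrist','w1')
```

```text
1.4 [0.51202941 0.29881699 0.24002493] [[-0.965 -0.261 -0.001]
 [-0.261  0.965 -0.   ]
 [ 0.001 -0.    -1.   ]]
```

View pics/w1.png

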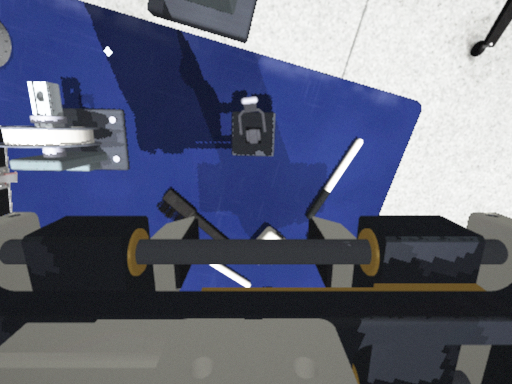

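Run:
```python
from h import *
crop('w1',215,85,295,165,7,'c3')
```

```text
(no output)
```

View pics/c3.png

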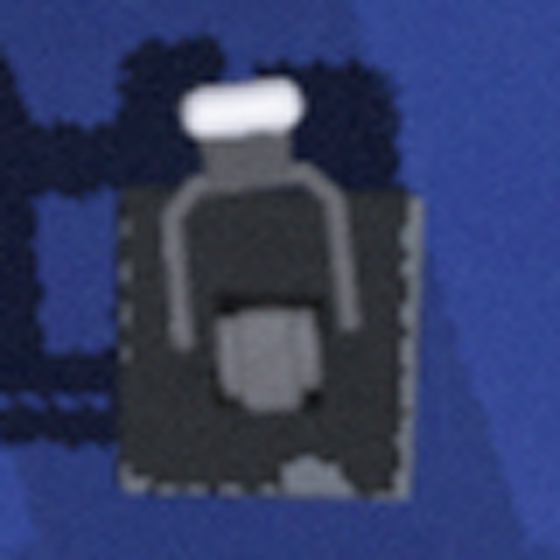

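Run:
```python
from h import *
np.set_printoptions(precision=4,suppress=True)
c=lambda x,y:(215+(x+.5)/7-.5,85+(y+.5)/7-.5)
for n,x,y,z in [('tab',268,357,.082),('roll',242,107,.068),('rl',183,115,.068),('rr',300,100,.068),('legl',183,345,.045),('legr',350,328,.045),('f1',122,190,.006),('f2',418,195,.006),('f3',408,495,.006),('f4',122,490,.006)]:
    u,v=c(x,y); print(n,w('w1',u,v,z=z),w('w1',u,v))
print(px('w1',[.46,.2835,.04]),px('w1',[.46,.284,.082]))
```

```text
tab [0.4586 0.2827 0.082 ] [0.4587 0.2827 0.0803]
roll [0.4222 0.2685 0.068 ] [0.4223 0.2685 0.069 ]
rl [0.4259 0.2596 0.068 ] [0.4258 0.2596 0.0678]
rr [0.4187 0.2772 0.068 ] [0.4185 0.2772 0.066 ]
legl [0.4619 0.2678 0.045 ] [0.4619 0.2678 0.0446]
legr [0.4513 0.2958 0.045 ] [0.4513 0.2958 0.0437]
f1 [0.4382 0.2476 0.006 ] [0.4382 0.2476 0.0064]
f2 [0.424  0.3036 0.006 ] [ 0.4236  0.3039 -0.0001]
f3 [0.4805 0.318  0.006 ] [ 0.4812  0.3188 -0.0021]
f4 [0.4947 0.2617 0.006 ] [ 0.4956  0.2614 -0.0013]
[253.224  135.5263] [253.6821 137.1363]
```

Emit:
step_arm:
  series:
    - [[0.05,-0.02,-0.006,-0.01,2],[0.05,-0.04,-0.012,-0.03,4],[0.05,-0.053,-0.016,-0.06,6],[0.05,-0.053,-0.016,-0.09,6],[0.05,-0.053,-0.016,-0.12,6],[0.05,-0.053,-0.016,-0.14,6],[0.05,-0.053,-0.016,-0.155,6],[0.05,-0.053,-0.016,-0.165,6],[0.05,-0.053,-0.016,-0.172,6],[0.05,-0.053,-0.016,-0.172,6],[0.05,-0.053,-0.016,-0.172,6]]
  squeeze: 10

```text
clock: 2.37
position: [0.459, 0.2835, 0.0685]
ee_rot: [0.578, -3.088, 0.0]
force: [-0.5, -0.8, 0.1]
width: 0.54
```

Run:
```python
from h import *
o=observe();print(o['clock'],o['position'],R.from_rotvec(o['ee_rot']).as_matrix().round(3),o['force'])
snap('wrist','w2'); snap('scene','s2'); crop('s2',180,130,260,210,7,'c4'); crop('w2',190,180,320,300,6,'c5')
```

```text
2.3667 [0.45899085 0.28350286 0.06848802] [[-0.932 -0.362 -0.   ]
 [-0.362  0.932 -0.   ]
 [ 0.    -0.    -1.   ]] [-0.52277215 -0.81410602  0.1007999 ]
```

View pics/c4.png

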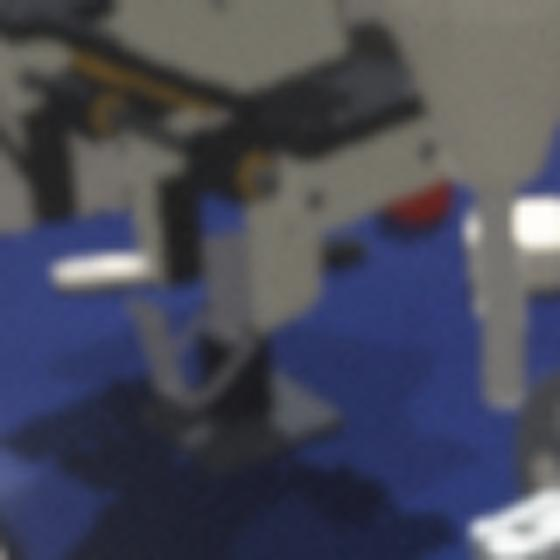

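View pics/w2.png

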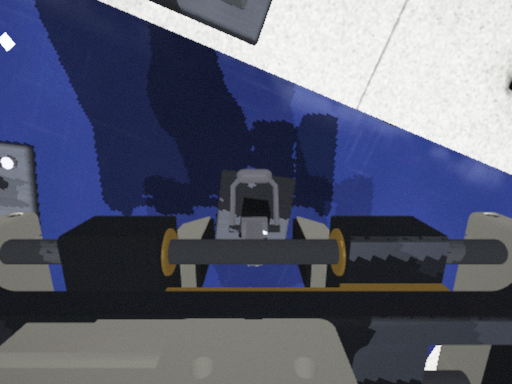

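Emit:
step_arm:
  series:
    - [[0.02,0,0,0,0],[0.02,0,0,0,0],[0.0,0,0,0,0],[0,0,0,0,0],[0,0,0,0,0],[0,0,0,0,0],[0,0,0,0,0],[0,0,0,0,0]]
  squeeze: 30

```text
clock: 3.13
position: [0.4595, 0.2835, 0.069]
ee_rot: [-0.577, 3.087, 0.001]
force: [-0.4, 0.7, 0.8]
width: 0.103
```

Emit:
step_arm:
  series:
    - [[0,0,0,0.005,0],[0,0,0,0.015,0],[0,0,0,0.03,0],[0,0,0,0.05,0],[0,0,0,0.075,-1],[0,0,0,0.095,-3],[0,0,0,0.105,-6],[0,0,0,0.11,-8],[0,0,0,0.11,-8],[0,0,0,0.11,-8]]

```text
clock: 3.97
position: [0.4596, 0.2835, 0.1798]
ee_rot: [-0.362, 3.119, 0.001]
force: [-0.8, -0.6, -1.0]
width: 0.108
```

Run:
```python
from h import *
o=observe();print(o['clock'],o['position'],R.from_rotvec(o['ee_rot']).as_matrix().round(3),o['force'],o['width'])
snap('wrist','w3'); snap('scene','s3'); crop('s3',170,100,270,200,6,'c4'); crop('w3',190,130,320,260,5,'c5')
```

```text
3.9667 [0.45956186 0.28353194 0.17975543] [[-0.973 -0.229  0.002]
 [-0.229  0.973  0.001]
 [-0.002  0.001 -1.   ]] [-0.7725572  -0.63521199 -0.97467495] 0.10750527284620773
```

View pics/c4.png

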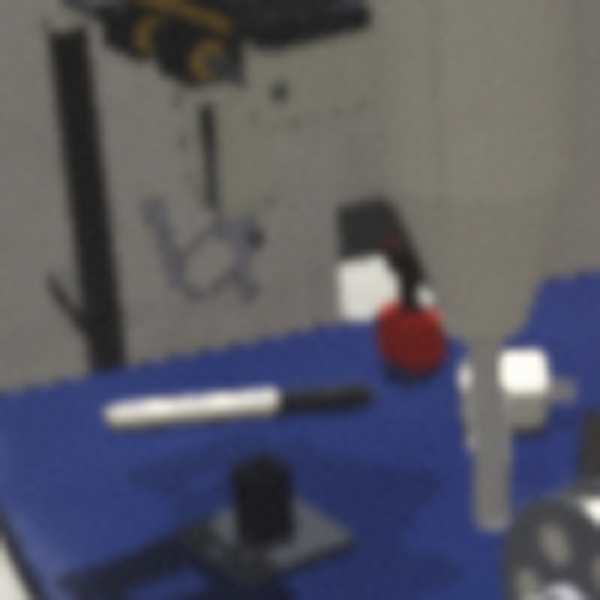

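View pics/w3.png

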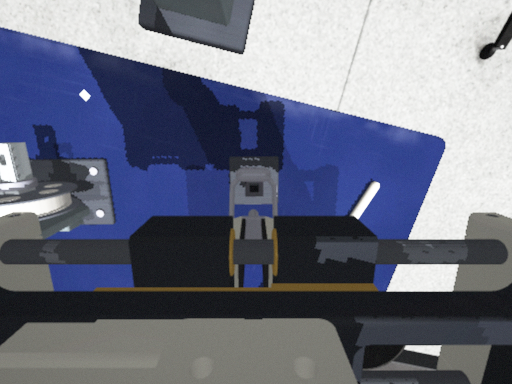

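Emit:
step_arm:
  series:
    - [[0,0.005,-0.01,0.01,0],[0,0.015,-0.03,0.025,0],[0,0.025,-0.06,0.03,0],[0,0.035,-0.09,0.03,0],[0,0.045,-0.12,0.03,0],[0,0.055,-0.15,0.03,0],[0,0.06,-0.18,0.03,0],[0,0.065,-0.2,0.03,0],[0,0.07,-0.215,0.03,0],[0,0.07,-0.222,0.03,0],[0,0.07,-0.222,0.03,0],[0,0.07,-0.222,0.03,0],[0,0.07,-0.222,0.03,0]]

```text
clock: 5.15
position: [0.5288, 0.0625, 0.2088]
ee_rot: [-0.365, 3.12, 0.001]
force: [0.5, 0.1, -0.1]
width: 0.109
```

Run:
```python
from h import *
o=observe();print(o['clock'],o['position'],R.from_rotvec(o['ee_rot']).as_matrix().round(3),o['force'],o['width'])
snap('wrist','w4'); crop('w4',190,80,330,220,5,'c5')
```

```text
5.15 [0.5288406  0.06254829 0.20882131] [[-0.973 -0.231  0.   ]
 [-0.231  0.973  0.001]
 [-0.     0.001 -1.   ]] [ 0.47026696  0.06290952 -0.08267044] 0.10946859205131969
```

View pics/w4.png

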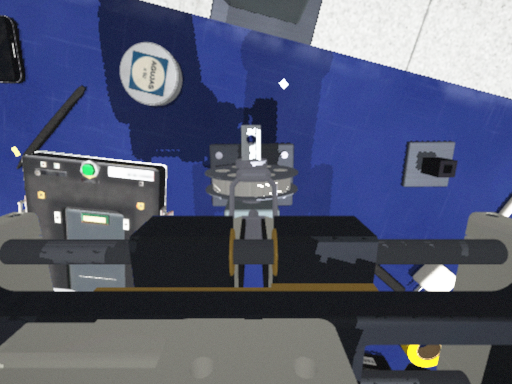

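View pics/c5.png

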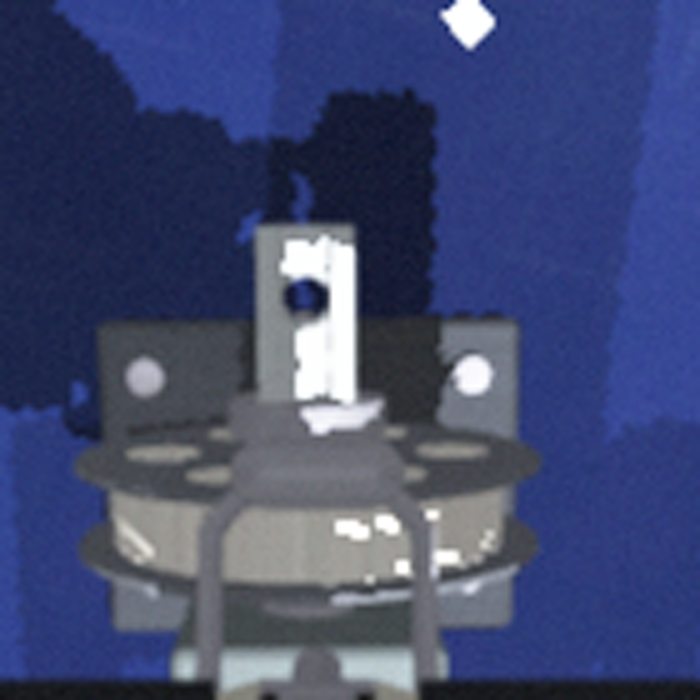

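Run:
```python
from h import *
np.set_printoptions(precision=4,suppress=True)
c=lambda x,y:(190+(x+.5)/5-.5,80+(y+.5)/5-.5)
ax=np.array([.973,.231]);ay=np.array([-.231,.973]);o=np.array([.4788,.049])
for n,x,y,z in [('hole',305,298,.0775),('eL',257,226,.08),('eR',356,226,.08),('cL',258,398,.08),('cR',356,398,.08),('bL',100,322,.006),('bR',520,320,.006)]:
    u,v=c(x,y); p=w('w4',u,v,z=z); q=p[:2]-o; print(n,p,w('w4',u,v),'along',q@ax*1e3,'across',q@ay*1e3)
P=w('w4',*c(257,226),z=.08)
# ring roll location in hand
u,v=c(318,455); print(w('w4',u,v), load('w4')['d'][int(v),int(u)])
```

```text
hole [0.4781 0.0466 0.0775] [ 0.4823  0.0469 -0.0015] along -1.2349783260290166 across -2.1919408306507715
eL [0.4665 0.0341 0.08  ] [0.4665 0.0341 0.08  ] along -15.434530278790358 across -11.69941368505807
eR [0.4619 0.0532 0.08  ] [ 0.4615  0.0556 -0.0027] along -15.43792818330254 across 8.012745244755953
cL [0.4998 0.0418 0.08  ] [0.5001 0.0418 0.0779] along 18.810254915249892 across -11.876201670512888
cR [0.4952 0.0614 0.08  ] [0.4958 0.0617 0.0747] along 18.808309994635945 across 8.272357740939993
bL [ 0.5    -0.0031  0.006 ] [ 0.5    -0.0031  0.0065] along 8.62706296900548 across -55.637940689397524
bR [0.4745 0.1021 0.006 ] [ 0.4748  0.1034 -0.0019] along 8.104774337464764 across 52.62476376311063
[0.4873 0.0513 0.208 ] 0.14698407
```

Emit:
step_arm:
  series:
    - [[0,-0.01,-0.003,0,0],[0,-0.03,-0.008,0,0],[0,-0.045,-0.013,0,0],[0,-0.0503,-0.0142,-0.01,0],[0,-0.0503,-0.0142,-0.03,0],[0,-0.0503,-0.0142,-0.05,0],[0,-0.0503,-0.0142,-0.062,0],[0,-0.0503,-0.0142,-0.067,0],[0,-0.0503,-0.0142,-0.067,0],[0,-0.0503,-0.0142,-0.067,0],[0,-0.0503,-0.0142,-0.067,0]]

```text
clock: 6.12
position: [0.479, 0.0488, 0.1426]
ee_rot: [-0.367, 3.119, 0.001]
force: [-0.0, -0.2, -0.8]
width: 0.105
```

Run:
```python
from h import *
o=observe();print(o['clock'],o['position'],R.from_rotvec(o['ee_rot']).as_matrix().round(3),o['force'],o['width'])
snap('wrist','w5');snap('scene','s5'); crop('s5',200,140,310,240,6,'c6');crop('w5',190,130,320,260,5,'c7')
```

```text
6.1167 [0.47897358 0.04882132 0.14262124] [[-0.973 -0.232  0.001]
 [-0.232  0.973  0.001]
 [-0.002  0.001 -1.   ]] [-0.03448437 -0.19455011 -0.82998129] 0.1045037150137935
```

View pics/c6.png

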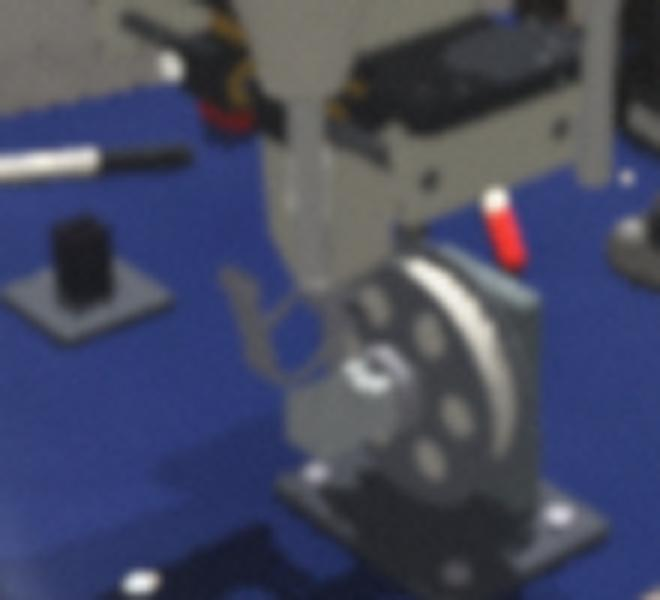

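View pics/c7.png

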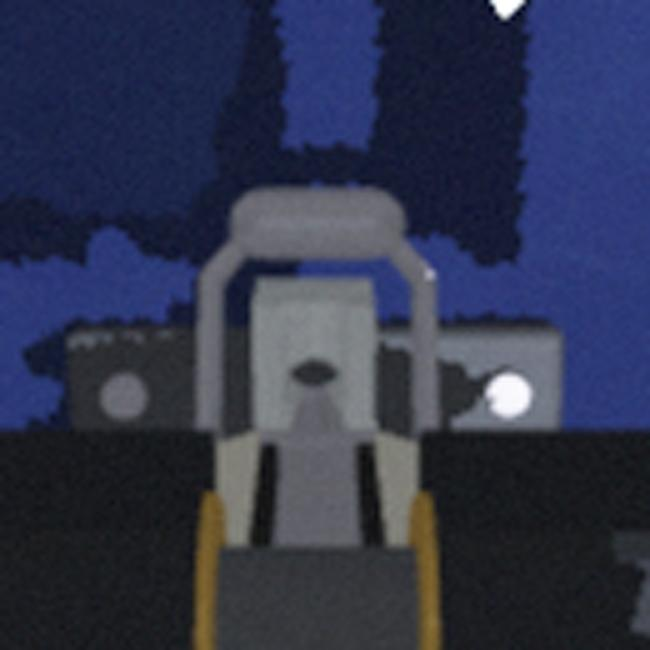

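Emit:
step_arm:
  series:
    - [[0,-0.0005,-0.0006,0,0],[0,-0.0005,-0.0006,-0.003,0],[0,-0.0005,-0.0006,-0.006,0],[0,-0.0005,-0.0006,-0.008,0],[0,-0.0005,-0.0006,-0.01,0],[0,-0.0005,-0.0006,-0.011,0],[0,-0.0005,-0.0006,-0.011,0],[0,-0.0005,-0.0006,-0.011,0]]

```text
clock: 6.88
position: [0.4785, 0.0481, 0.1315]
ee_rot: [-0.366, 3.119, 0.001]
force: [1.0, 0.1, -0.5]
width: 0.109
```

Emit:
step_arm:
  series:
    - [[0,0,0,-0.001,0],[0,0,0,-0.002,0],[0,0,0,-0.003,0],[0,0,0,-0.004,0],[0,0,0,-0.004,0],[0,0,0,-0.004,0]]

```text
clock: 7.38
position: [0.4785, 0.0481, 0.1275]
ee_rot: [-0.366, 3.119, 0.001]
force: [-0.1, -0.3, -0.7]
width: 0.107
```

Run:
```python
from h import *
o=observe();print(o['clock'],o['position'],o['force'],o['width'])
snap('wrist','w6');snap('scene','s6'); crop('s6',210,160,300,230,7,'c6');crop('w6',190,130,320,260,5,'c7')
```

```text
7.3833 [0.47848033 0.04810383 0.12745978] [-0.13296624 -0.34969588 -0.65966838] 0.10659699414949116
```

View pics/c6.png

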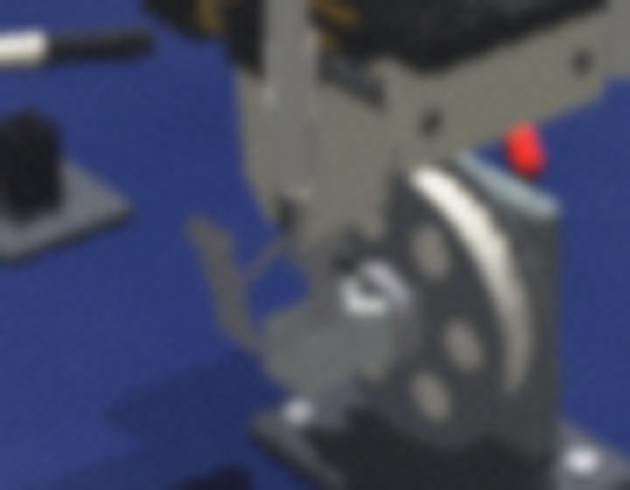

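View pics/c7.png

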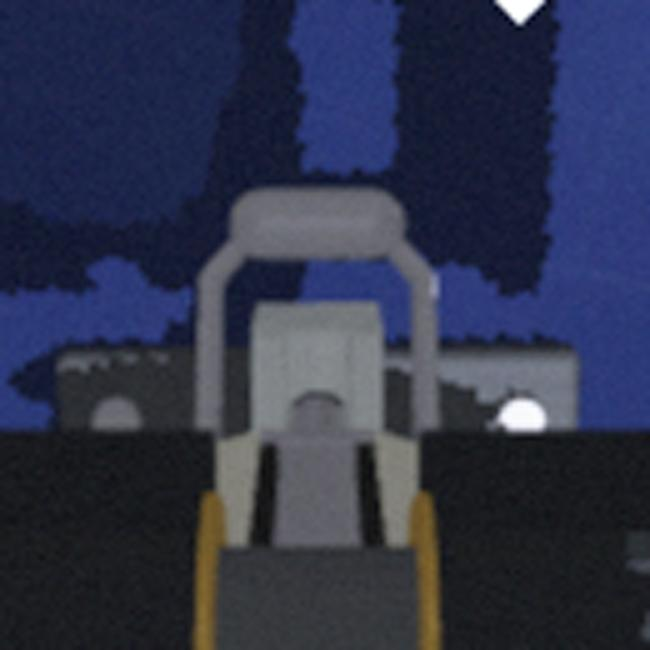

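Emit:
step_arm:
  series:
    - [[0,0,0,-0.001,0],[0,0,0,-0.002,0],[0,0,0,-0.003,0],[0,0,0,-0.004,0],[0,0,0,-0.005,0],[0,0,0,-0.006,0],[0,0,0,-0.007,0],[0,0,0,-0.007,0]]
  squeeze: 40

```text
clock: 8.15
position: [0.478, 0.048, 0.1202]
ee_rot: [-0.366, 3.12, 0.001]
force: [-1.6, 0.1, -0.7]
width: 0.107
```

Emit:
step_arm:
  series:
    - [[0,0,0,-0.0015,0],[0,0,0,-0.003,0],[0,0,0,-0.0045,0],[0,0,0,-0.006,0],[0,0,0,-0.007,0],[0,0,0,-0.008,0],[0,0,0,-0.009,0],[0,0,0,-0.009,0]]

```text
clock: 8.82
position: [0.4779, 0.048, 0.1109]
ee_rot: [-0.366, 3.12, 0.001]
force: [-2.4, -0.1, -1.7]
width: 0.104
```

Run:
```python
from h import *
o=observe();print(o['clock'],o['position'],o['force'],o['width'])
snap('wrist','w7');snap('scene','s7'); crop('s7',210,160,300,230,7,'c6');crop('w7',190,130,320,260,5,'c7')
```

```text
8.8167 [0.4778618  0.04795552 0.11091521] [-2.41058664 -0.09698641 -1.71880205] 0.10359788107235662
```

View pics/c6.png

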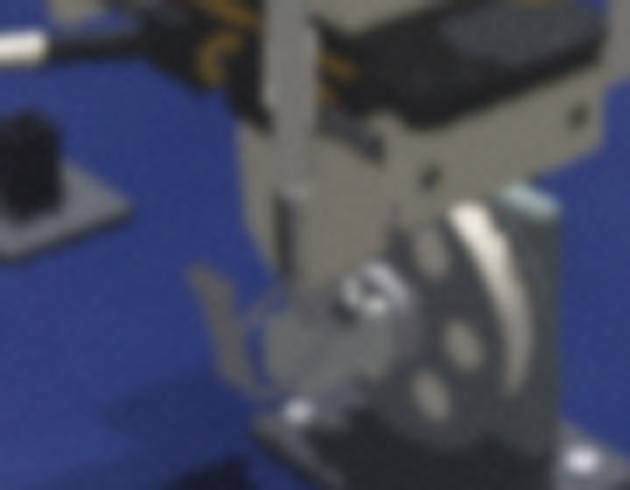

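View pics/c7.png

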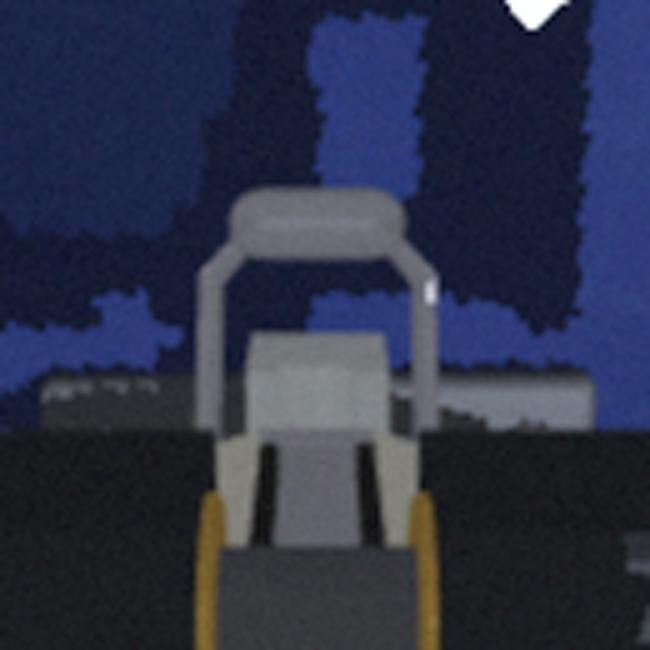

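Emit:
step_arm:
  series:
    - [[0,0,0,-0.0005,0],[0,0,0,-0.001,0],[0,0,0,-0.0015,0],[0,0,0,-0.002,0],[0,0,0,-0.002,0],[0,0,0,-0.002,0]]

```text
clock: 9.42
position: [0.4779, 0.0479, 0.109]
ee_rot: [-0.366, 3.12, 0.001]
force: [-1.0, 0.5, -1.2]
width: 0.105
```

Emit:
step_arm:
  series:
    - [[0,0,0,-0.0005,0],[0,0,0,-0.001,0],[0,0,0,-0.001,0],[0,0,0,-0.001,0]]

```text
clock: 9.75
position: [0.478, 0.048, 0.1088]
ee_rot: [-0.366, 3.12, 0.001]
force: [-4.4, -0.4, 12.9]
width: 0.107
```

Emit:
step_arm:
  series:
    - [[0.03,0,0,0,0],[0.03,0,0,0,0],[0.03,0,0,0,0],[0.03,0,0,0,0],[0.03,0,0,0,0]]

```text
clock: 10.17
position: [0.478, 0.048, 0.1087]
ee_rot: [-0.366, 3.12, 0.001]
force: [0.4, 0.5, -0.5]
width: 0.322
```

Emit:
step_arm:
  series:
    - [[0.03,0,0,0.005,0],[0.03,0,0,0.02,0],[0.03,0,0,0.045,0],[0.03,0,0,0.07,0],[0.03,0.02,0.005,0.09,0],[0.03,0.04,0.009,0.1,0],[0.03,0.05,0.0115,0.1,0],[0.03,0.05,0.0115,0.1,0],[0.03,0.05,0.0115,0.1,0]]

```text
clock: 10.92
position: [0.5273, 0.0594, 0.2076]
ee_rot: [0.366, -3.119, -0.001]
force: [-0.6, -0.9, -0.4]
width: 0.327
```

Run:
```python
from h import *
o=observe();print(o['clock'],o['position'],o['force'],o['width'])
snap('wrist','w8');snap('scene','s8'); crop('s8',210,160,300,230,7,'c6');crop('w8',190,80,330,220,5,'c7')
```

```text
10.9167 [0.52726012 0.0593885  0.20759049] [-0.59230994 -0.90737404 -0.42860102] 0.3273609375899434
```

View pics/c6.png

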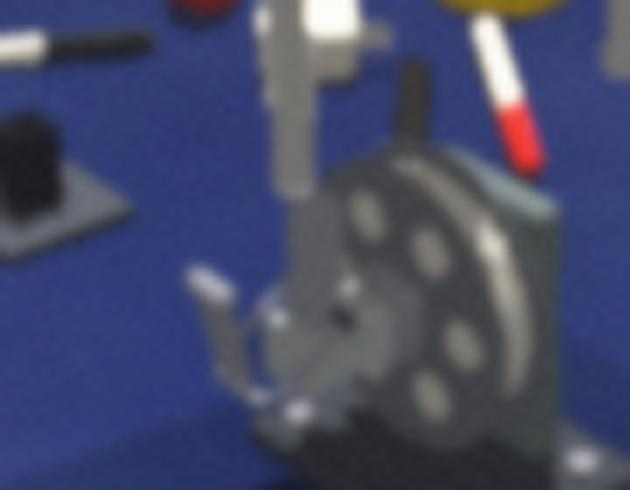

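View pics/c7.png

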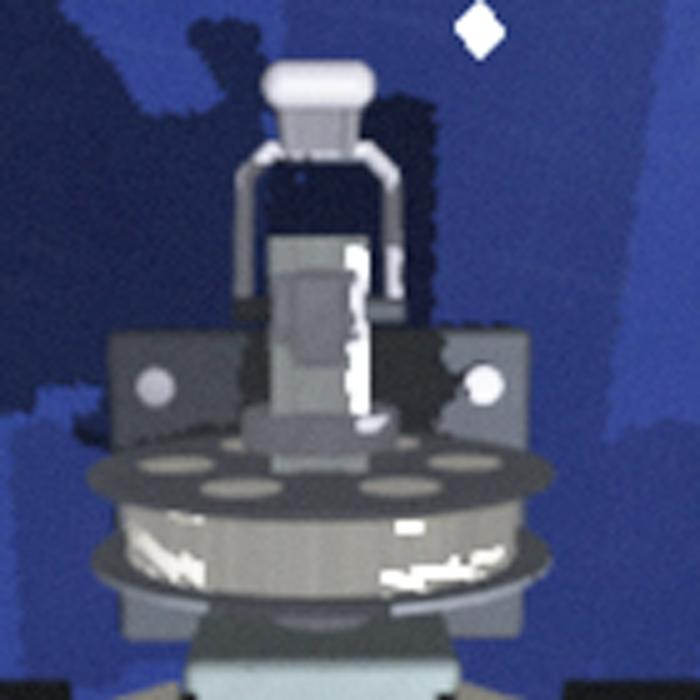

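Run:
```python
from h import *
np.set_printoptions(precision=4,suppress=True)
c=lambda x,y:(190+(x+.5)/5-.5,80+(y+.5)/5-.5)
for n,x,y in [('roll',319,83),('tab',325,300),('eL',274,240),('eR',340,240)]:
    u,v=c(x,y); print(n,w('w8',u,v))
a=np.array([.973,.231]); print(np.array([.478,.048])-a*.044-observe()['position'][:2])
```

```text
roll [0.4387 0.0372 0.1102]
tab [0.4735 0.0465 0.1214]
eL [0.4665 0.0347 0.0795]
eR [0.4635 0.0475 0.0768]
[-0.0913 -0.0213]
```

Emit:
step_arm:
  series:
    - [[0,-0.02,-0.005,0,0],[0,-0.05,-0.012,0,0],[0,-0.08,-0.019,0,0],[0,-0.0921,-0.0216,-0.01,0],[0,-0.0921,-0.0216,-0.035,0],[0,-0.0921,-0.0216,-0.055,0],[0,-0.0921,-0.0216,-0.065,0],[0,-0.0921,-0.0216,-0.0686,0],[0,-0.0921,-0.0216,-0.0686,0],[0,-0.0921,-0.0216,-0.0686,0]]
  squeeze: 10

```text
clock: 11.85
position: [0.434, 0.0374, 0.139]
ee_rot: [0.365, -3.117, -0.0]
force: [-0.8, -0.9, -0.3]
width: 0.006
```

Run:
```python
from h import *
o=observe();print(o['clock'],o['position'],o['force'],o['width'])
snap('wrist','w9');snap('scene','s9'); crop('s9',200,150,300,230,7,'c6')
```

```text
11.85 [0.43403209 0.03736616 0.13896017] [-0.79197805 -0.87137116 -0.30534097] 0.0056438065415061085
```

View pics/c6.png

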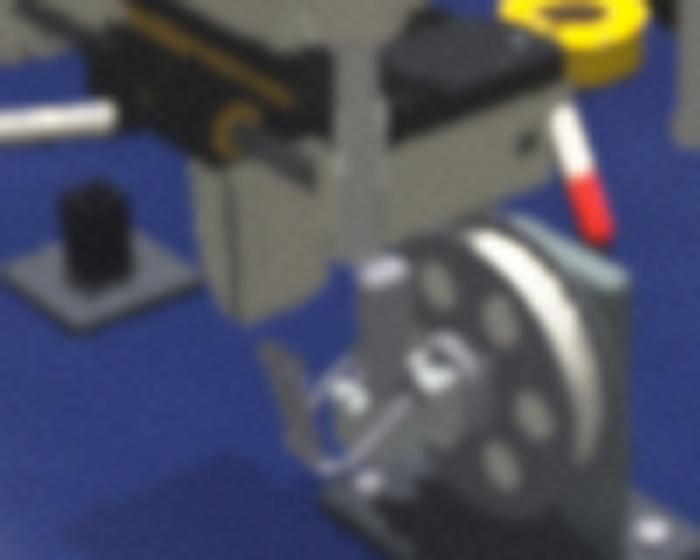

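View pics/w9.png

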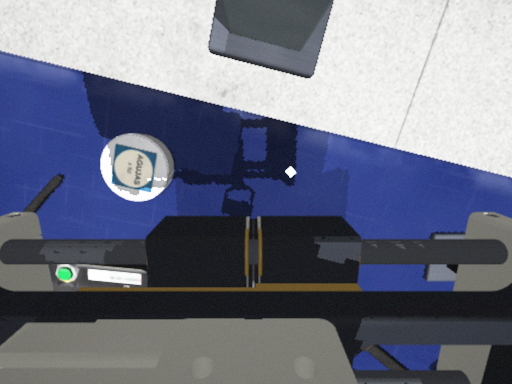

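Emit:
step_arm:
  series:
    - [[0,0.001,0.0003,-0.006,0],[0,0.001,0.0003,-0.012,0],[0,0.001,0.0003,-0.015,0],[0,0.001,0.0003,-0.018,0],[0,0.001,0.0003,-0.021,0],[0,0.001,0.0003,-0.024,0],[0,0.001,0.0003,-0.027,0],[0,0.001,0.0003,-0.03,0],[0,0.001,0.0003,-0.033,0],[0,0.001,0.0003,-0.036,0],[0,0.001,0.0003,-0.036,0]]

```text
clock: 12.87
position: [0.4356, 0.0378, 0.1029]
ee_rot: [0.366, -3.118, -0.001]
force: [-0.9, -1.0, 1.2]
width: 0.006
```

Run:
```python
from h import *
o=observe();print(o['clock'],o['position'],o['force'],o['width'])
snap('scene','s10'); crop('s10',200,150,300,230,7,'c6')
```

```text
12.8667 [0.4355924  0.03780801 0.10294657] [-0.91233706 -1.03749899  1.20186192] 0.00563068684572494
```

View pics/c6.png

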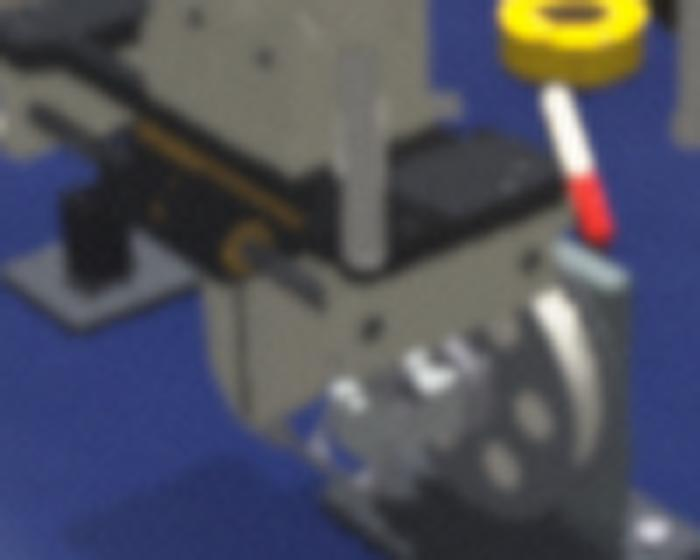

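Run:
```python
from h import *
np.set_printoptions(precision=4,suppress=True)
o=observe();Rt=R.from_rotvec(o['ee_rot']).as_matrix()
for x,y in [(240,350),(235,300),(300,360),(270,420),(340,340),(400,330),(450,300),(500,260),(545,230),(500,300),(360,200),(440,180),(360,270)]:
    p=w('s10',200+(x+.5)/7-.5,150+(y+.5)/7-.5); print(x,y,p,'tool',Rt.T@(p-o['position']))
```

```text
240 350 [0.4247 0.0385 0.1131] tool [ 0.0106  0.0032 -0.0099]
235 300 [0.4244 0.0392 0.13  ] tool [ 0.0108  0.004  -0.0268]
300 360 [0.4371 0.022  0.1153] tool [ 0.0024 -0.0157 -0.0121]
270 420 [0.4316 0.0349 0.0885] tool [ 0.0047 -0.0019  0.0147]
340 340 [ 0.4188 -0.0528  0.1678] tool [ 0.0375 -0.0842 -0.0646]
400 330 [ 0.4374 -0.0491  0.1637] tool [ 0.0185 -0.0849 -0.0606]
450 300 [ 0.4532 -0.0467  0.1673] tool [ 0.0026 -0.0863 -0.0642]
500 260 [ 0.4702 -0.0425  0.173 ] tool [-0.0148 -0.0861 -0.0699]
545 230 [ 0.4817 -0.0462  0.181 ] tool [-0.0252 -0.0923 -0.0779]
500 300 [ 0.4696 -0.0436  0.1613] tool [-0.014  -0.087  -0.0582]
360 200 [ 0.2978 -0.3503  0.3813] tool [ 0.2244 -0.3455 -0.2779]
440 180 [ 0.4558 -0.0363  0.1977] tool [-0.0022 -0.0767 -0.0946]
360 270 [ 0.422  -0.0599  0.1914] tool [ 0.0361 -0.0919 -0.0882]
```

Emit:
step_arm:
  series:
    - [[0,0,0,-0.003,0],[0,0,0,-0.006,0],[0,0,0,-0.009,0],[0,0,0,-0.012,0],[0,0,0,-0.014,0],[0,0,0,-0.016,0],[0,0,0,-0.018,0],[0,0,0,-0.02,0],[0,0,0,-0.021,0],[0,0,0,-0.021,0]]

```text
clock: 13.75
position: [0.4358, 0.0379, 0.0821]
ee_rot: [0.366, -3.119, -0.001]
force: [1.2, 0.3, 2.3]
width: 0.003
```

Emit:
step_arm:
  series:
    - [[0,0,0,-0.0007,0],[0,0,0,-0.0014,0],[0,0,0,-0.002,0],[0,0,0,-0.0026,0],[0,0,0,-0.003,0],[0,0,0,-0.003,0]]

```text
clock: 14.25
position: [0.436, 0.0379, 0.0791]
ee_rot: [0.366, -3.119, -0.001]
force: [2.9, 1.5, 3.2]
width: 0.004
```

Emit:
step_arm:
  series:
    - [[0,0,0,-0.0004,0],[0,0,0,-0.0008,0],[0,0,0,-0.001,0],[0,0,0,-0.001,0]]

```text
clock: 14.58
position: [0.4361, 0.0379, 0.0781]
ee_rot: [0.366, -3.119, -0.001]
force: [3.5, 0.3, 4.6]
width: 0.005
```

Emit:
step_arm:
  series:
    - [[0,0,0,-0.0004,0],[0,0,0,-0.0008,0],[0,0,0,-0.001,0],[0,0,0,-0.001,0]]

```text
clock: 14.92
position: [0.4362, 0.038, 0.0771]
ee_rot: [0.366, -3.119, -0.001]
force: [3.2, 0.0, 4.2]
width: 0.001
```

Run:
```python
from h import *
o=observe();print(o['clock'],o['position'],o['force'],o['width'])
snap('scene','s11'); crop('s11',200,150,300,230,7,'c6')
```

```text
14.9167 [0.43622802 0.03796506 0.07709165] [3.23201956 0.01739626 4.22039869] 0.0010677189122494893
```

View pics/c6.png

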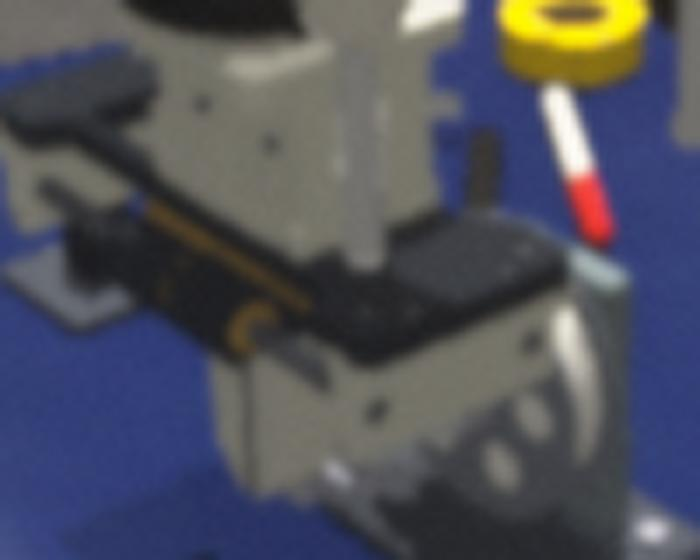

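Emit:
step_arm:
  series:
    - [[0,0,0,-0.0004,0],[0,0,0,-0.0008,0],[0,0,0,-0.001,0],[0,0,0,-0.001,0]]

```text
clock: 15.3
position: [0.4363, 0.038, 0.0761]
ee_rot: [0.366, -3.119, -0.001]
force: [4.1, 1.4, 4.8]
width: 0.006
```

Emit:
step_arm:
  series:
    - [[0,0,0,-0.0004,0],[0,0,0,-0.0008,0],[0,0,0,-0.001,0],[0,0,0,-0.001,0]]

```text
clock: 15.63
position: [0.4365, 0.038, 0.0751]
ee_rot: [0.366, -3.12, -0.001]
force: [4.2, 0.7, 5.2]
width: 0.005
```

Emit:
step_arm:
  series:
    - [[0,0,0,0.005,0],[0,0,0,0.02,0],[0,0,0,0.045,0],[0,0,0,0.07,0],[0,0.02,0.005,0.1,0],[0,0.05,0.012,0.125,0],[0,0.08,0.019,0.13,0],[0,0.092,0.0216,0.13,0],[0,0.092,0.0216,0.13,0],[0,0.092,0.0216,0.13,0]]

```text
clock: 16.47
position: [0.5268, 0.0592, 0.204]
ee_rot: [0.365, -3.116, 0.0]
force: [-0.0, 0.1, -0.4]
width: 0.005
```

Run:
```python
from h import *
o=observe();print(o['clock'],o['position'],o['force'],o['width'])
snap('wrist','w12');snap('scene','s12'); crop('s12',200,150,300,230,7,'c6');crop('w12',190,80,330,220,5,'c7')
```

```text
16.4667 [0.52675945 0.05918892 0.20404625] [-0.0260084   0.06052146 -0.37244953] 0.004616095202371187
```

View pics/c6.png

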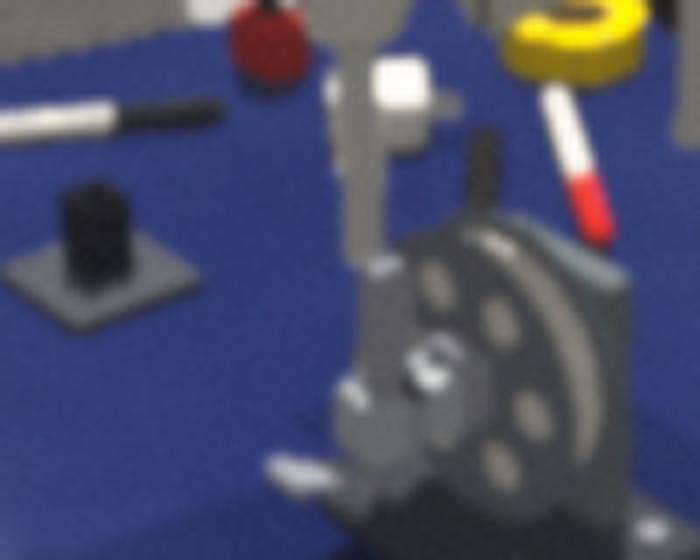

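View pics/c7.png

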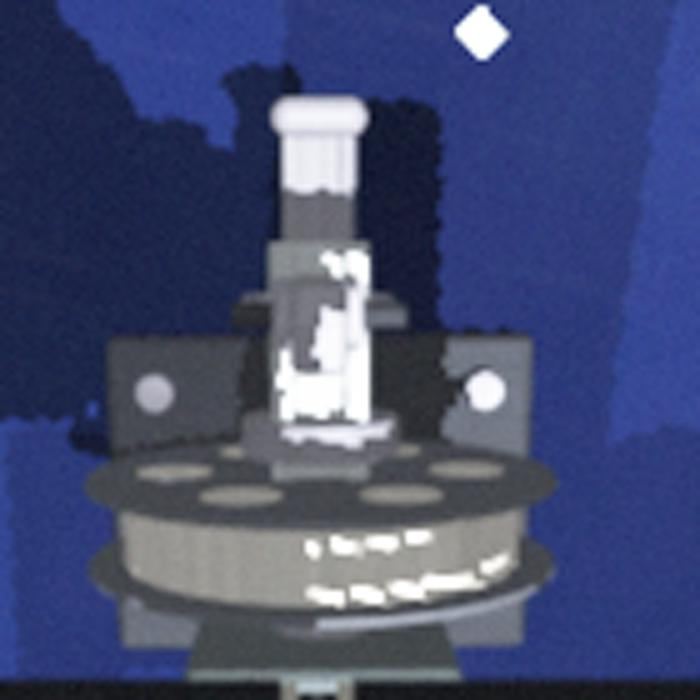

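Run:
```python
from h import *
np.set_printoptions(precision=4,suppress=True)
c=lambda x,y:(190+(x+.5)/5-.5,80+(y+.5)/5-.5); s=lambda x,y:(200+(x+.5)/7-.5,150+(y+.5)/7-.5)
a=np.array([.973,.231,0])
for n,x,y in [('roll',319,117),('rollL',290,117),('rollR',350,117),('plate',319,160),('plate2',319,215),('tab',295,310),('tab',330,340),('end',300,250)]:
    p=w('w12',*c(x,y)); print(n,p,'along from pin',(p-[.4735,.0465,0])@a)
for n,x,y in [('roll',285,470),('plate',325,485),('tabtop',385,265)]:
    p=w('s12',*s(x,y)); print(n,p)
```

```text
roll [0.44   0.0376 0.0647] along from pin -0.03461970984407775
rollL [0.4414 0.0318 0.0643] along from pin -0.03464847798618652
rollR [0.4388 0.0437 0.0669] along from pin -0.034451958697115835
plate [0.4479 0.0395 0.0586] along from pin -0.02656981885550462
plate2 [0.4586 0.042  0.0545] along from pin -0.015505647256927872
tab [0.4754 0.0417 0.1206] along from pin 0.0007348042313602721
tab [0.4789 0.0486 0.1211] along from pin 0.0056998242811897686
end [0.4663 0.0399 0.0767] along from pin -0.008515670153974699
roll [0.4376 0.0402 0.0654]
plate [0.4484 0.0347 0.0598]
tabtop [0.479  0.0535 0.1203]
```

Run:
```python
from h import *
np.set_printoptions(precision=4,suppress=True)
c=lambda x,y:(190+(x+.5)/5-.5,80+(y+.5)/5-.5)
def stat(t,x0,y0,x1,y1,ref):
    us=range(int(c(x0,0)[0]),int(c(x1,0)[0])+1);vs=range(int(c(0,y0)[1]),int(c(0,y1)[1])+1)
    P=np.array([w(t,u,v) for v in vs for u in us]);
    print(t);
    Z=P[:,2].reshape(len(vs),len(us));print((Z*1e3).round(1))
stat('w8',270,240,370,420,0)
stat('w12',265,90,375,420,0)
```

```text
w8
[[ 79.3  78.6  79.3  79.2  79.3  76.7  76.9  76.4  75.6  77.   75.7  77.
   76.1  76.5  76.6  79.2  79.2  79.5  78.8  77.8  -1. ]
 [ 79.1  79.6  79.3  77.1  79.4  76.5  76.   77.3  76.3  76.6  75.9  77.2
   75.6  77.9  76.8  76.9  79.2  78.4  80.   78.7  -0.5]
 [ 79.3  80.1  80.1  79.3  77.9  78.8  76.7  77.1  76.1  75.2  76.4  75.8
   77.2  75.6  76.4  79.4  78.3  78.2  79.7  79.4  -1.1]
 [ 79.6  79.3  80.1  79.4  80.   77.4  76.7  78.   77.2  77.6  76.3  77.7
   76.1  77.3  76.2  78.5  78.7  79.9  78.1  79.6  -1.2]
 [ 78.8 350.9  78.9  78.6  78.1  75.8  76.8  77.   75.8  76.6  76.1  75.7
   74.5  76.4  76.9  78.9  79.8  78.6  78.1  79.4  -0.8]
 [ 78.2  78.5  79.2  79.7  79.   75.6  75.4  76.4  78.   77.1  76.4  77.9
   77.9  76.1  75.1  79.7  79.8  78.4  78.2  78.1  -2.2]
 [ 78.3  79.8  79.5  78.5  79.5  76.8  77.6  75.9  76.5  76.3  77.   76.2
   77.2  77.4  76.2  78.6  79.5  78.3  80.   79.5  -1.3]
 [ 77.6  78.5  82.6  82.   81.6  81.5 116.6 118.2 118.1 120.1 118.8 120.3
  119.1 119.5 108.9  81.   81.4  81.9  81.8  78.3  -1.4]
 [ 78.7  83.1  83.8  83.7  84.9 121.  119.8 121.4 
[... 3278 characters left out ...]
  77.5  76.1  77.
   76.3  77.3  77.1  78.9  78.7  78.1  78.9  79.5  61.4]
 [ 69.3  78.8  78.3  79.6  79.4  80.   77.3  76.7  77.   77.1  76.5  74.9
   76.6  76.2  77.6  78.7  78.2  79.6  78.6  79.6  70.1]
 [ 76.6  79.2  78.2  78.9  78.8  79.6  78.2  79.   77.5  78.1  77.3  77.8
   77.5  78.4  77.6  78.8  79.2  78.7  79.6  81.   76.4]
 [ 82.7  82.2  82.3  83.   83.2  83.9  84.   86.   84.2  85.1  84.3  85.1
   85.  350.9  84.5  83.4  84.5  84.8  84.   83.8  81.9]]
w12
[[-0.1 -1.8 -1.  ... -2.2 -0.5 -1.8]
 [-1.8 -1.7 -0.7 ... -1.  -1.2 -2.3]
 [-2.8 -1.7 -0.7 ... -1.8 -1.  -0.7]
 ...
 [ 7.2  7.7 79.5 ... 78.9 60.  58.9]
 [66.1 65.1 78.9 ... 79.6 67.4 66.8]
 [75.3 73.7 79.3 ... 78.4 75.3 75.3]]
```

Run:
```python
from h import *
crop('s12',225,170,285,225,10,'c6')
```

```text
(no output)
```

View pics/c6.png

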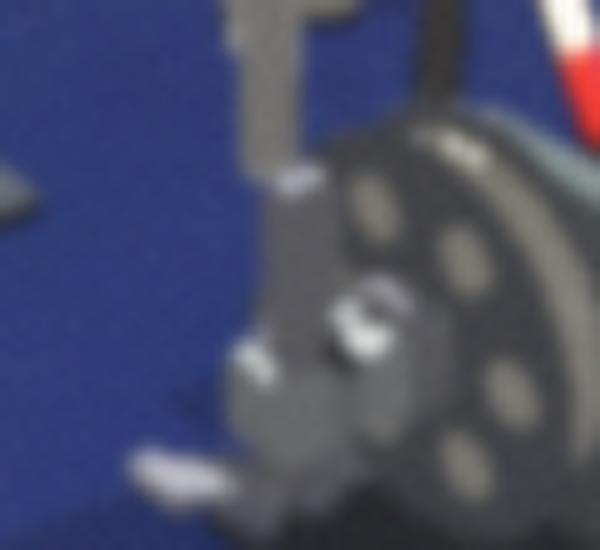

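Run:
```python
from h import *
np.set_printoptions(precision=4,suppress=True)
def cloud(t):
    P=np.array([w(t,u,v) for v in range(85,168) for u in range(236,268)])
    q=P-[.478,.048,0]; return np.c_[q@[.973,.231,0],q@[-.231,.973,0],q[:,2]]*1e3
for t in ['w8','w12']:
    Q=cloud(t)
    for n,lo,hi in [('tab',117,125),('flange',85.5,91),('spindle top',78,81.5)]:
        m=(Q[:,2]>lo)&(Q[:,2]<hi)&(abs(Q[:,1])<(6 if n=='tab' else 11))&(Q[:,0]>-16)&(Q[:,0]<16)
        q=Q[m]; A=np.c_[q[:,:2],np.ones(len(q))]; k=np.linalg.lstsq(A,q[:,2],rcond=None)[0]
        print(t,n,len(q),'med',np.median(q,0),'range',np.percentile(q[:,0],[2,98]),'slope x,y',k[:2])
    m=(Q[:,0]<-17)&(Q[:,2]>45)&(abs(Q[:,1])<6); q=Q[m]
    for a in range(-46,-14,2):
        s=q[(q[:,0]>=a)&(q[:,0]<a+2)]
        if len(s): print(a+1,np.median(s[:,2]).round(1),len(s),end=' | ')
    print()
```

```text
w8 tab 185 med [ -1.788   -1.7463 121.0726] range [-9.2778  5.8712] slope x,y [ 0.0311 -0.0737]
w8 flange 90 med [-1.5199  4.1038 88.105 ] range [-6.3946  4.1835] slope x,y [ 0.0317 -0.0357]
w8 spindle top 161 med [ 6.8961  3.2924 79.1988] range [-14.8092  15.1308] slope x,y [-0.0004  0.002 ]
-45 107.0 13 | -43 108.2 27 | -41 108.5 39 | -39 108.0 27 | -37 93.2 57 | -35 83.8 29 | -33 74.2 34 | -31 67.5 23 | 
w12 tab 189 med [ -1.2364  -1.7946 120.9716] range [-8.6032  6.4522] slope x,y [ 0.0086 -0.0591]
w12 flange 94 med [-1.6602  4.4761 88.1066] range [-6.5024  3.9249] slope x,y [ 0.0356 -0.049 ]
w12 spindle top 152 med [ 7.6318  3.1831 79.1798] range [-14.8059  15.7984] slope x,y [-0.0031  0.0013]
-43 64.0 24 | -41 65.4 24 | -39 65.2 24 | -37 63.4 24 | -35 61.2 24 | -33 60.3 24 | -31 59.7 24 | -29 58.7 24 | -27 58.4 24 | -25 57.7 23 | -23 57.1 24 | -21 56.1 23 | -19 55.3 22 | -17 54.8 11 |
```

Emit:
step_arm:
  series:
    - [[0,-0.02,-0.005,0,0],[0,-0.05,-0.012,0,0],[0,-0.08,-0.019,0,0],[0,-0.0877,-0.0204,-0.01,0],[0,-0.0877,-0.0204,-0.035,0],[0,-0.0877,-0.0204,-0.065,0],[0,-0.0877,-0.0204,-0.09,0],[0,-0.0877,-0.0204,-0.11,0],[0,-0.0877,-0.0204,-0.119,0],[0,-0.0877,-0.0204,-0.119,0],[0,-0.0877,-0.0204,-0.119,0]]

```text
clock: 17.48
position: [0.4378, 0.0383, 0.0854]
ee_rot: [0.364, -3.115, -0.0]
force: [0.7, 0.3, 0.9]
width: 0.005
```

Emit:
step_arm:
  series:
    - [[0,0,0,-0.002,0],[0,0,0,-0.004,0],[0,0,0,-0.005,0],[0,0,0,-0.005,0],[0,0,0,-0.005,0]]

```text
clock: 17.9
position: [0.438, 0.0384, 0.0807]
ee_rot: [0.365, -3.115, -0.0]
force: [0.1, 0.7, 0.6]
width: 0.006
```

Emit:
step_arm:
  series:
    - [[0,0,0,-0.0005,0],[0,0,0,-0.001,0],[0,0,0,-0.001,0]]

```text
clock: 18.15
position: [0.4382, 0.0384, 0.0797]
ee_rot: [0.365, -3.116, -0.0]
force: [0.4, 1.1, 0.8]
width: 0.008
```

Emit:
step_arm:
  series:
    - [[0,0,0,-0.0005,0],[0,0,0,-0.001,0],[0,0,0,-0.001,0]]

```text
clock: 18.4
position: [0.4384, 0.0385, 0.0787]
ee_rot: [0.365, -3.116, -0.0]
force: [0.7, 0.0, 0.3]
width: 0.003
```

Emit:
step_arm:
  series:
    - [[0,0,0,-0.0005,0],[0,0,0,-0.001,0],[0,0,0,-0.001,0]]

```text
clock: 18.65
position: [0.4386, 0.0385, 0.0777]
ee_rot: [0.365, -3.116, -0.0]
force: [1.2, 0.8, 2.1]
width: 0.01
```

Emit:
step_arm:
  series:
    - [[0,0,0,-0.0005,0],[0,0,0,-0.001,0],[0,0,0,-0.001,0]]

```text
clock: 18.9
position: [0.4388, 0.0386, 0.0767]
ee_rot: [0.365, -3.117, -0.0]
force: [1.6, -0.0, 1.5]
width: 0.008
```

Emit:
step_arm:
  series:
    - [[0,0,0,-0.0005,0],[0,0,0,-0.001,0],[0,0,0,-0.001,0]]

```text
clock: 19.15
position: [0.4391, 0.0386, 0.0758]
ee_rot: [0.365, -3.117, -0.0]
force: [0.8, 0.0, 3.3]
width: 0.007
```

Emit:
step_arm:
  series:
    - [[0,0,0,-0.0005,0],[0,0,0,-0.001,0],[0,0,0,-0.001,0]]

```text
clock: 19.4
position: [0.4395, 0.0387, 0.0749]
ee_rot: [0.365, -3.118, -0.0]
force: [2.8, 0.5, 2.8]
width: 0.006
```

Emit:
step_arm:
  series:
    - [[0,0,0,-0.0005,0],[0,0,0,-0.001,0],[0,0,0,-0.001,0]]

```text
clock: 19.65
position: [0.4399, 0.0388, 0.074]
ee_rot: [0.365, -3.119, -0.001]
force: [2.3, 0.8, 5.6]
width: 0.005
```

Emit:
step_arm:
  series:
    - [[0,0,0,0.003,0],[0,0,0,0.008,0],[0,0,0,0.02,0],[0,0,0,0.045,0],[0,0,0,0.07,0],[0,0.02,0.005,0.1,0],[0,0.05,0.012,0.125,0],[0,0.08,0.019,0.13,0],[0,0.088,0.0205,0.13,0],[0,0.088,0.0205,0.13,0],[0,0.088,0.0205,0.13,0]]

```text
clock: 20.57
position: [0.5264, 0.0589, 0.2029]
ee_rot: [0.365, -3.116, 0.0]
force: [-0.7, 0.3, -0.8]
width: 0.003
```

Run:
```python
from h import *
o=observe();print(o['clock'],o['position'],o['force'],o['width'])
snap('wrist','w13');snap('scene','s13');snap('top','t13'); crop('s13',225,170,285,225,10,'c6');crop('w13',190,80,330,220,5,'c7')
np.set_printoptions(precision=4,suppress=True)
def cloud(t):
    P=np.array([w(t,u,v) for v in range(85,168) for u in range(236,268)])
    q=P-[.478,.048,0]; return np.c_[q@[.973,.231,0],q@[-.231,.973,0],q[:,2]]*1e3
for t in ['w13']:
    Q=cloud(t)
    for n,lo,hi in [('tab',117,125),('flange',85.5,91),('spindle top',78,81.5)]:
        m=(Q[:,2]>lo)&(Q[:,2]<hi)&(abs(Q[:,1])<(6 if n=='tab' else 11))&(Q[:,0]>-16)&(Q[:,0]<16)
        q=Q[m]; A=np.c_[q[:,:2],np.ones(len(q))]; k=np.linalg.lstsq(A,q[:,2],rcond=None)[0]
        print(t,n,len(q),'med',np.median(q,0),'range',np.percentile(q[:,0],[2,98]),'slope x,y',k[:2])
    m=(Q[:,0]<-17)&(Q[:,2]>45)&(abs(Q[:,1])<6); q=Q[m]
    for a in range(-46,-14,2):
        s=q[(q[:,0]>=a)&(q[:,0]<a+2)]
        if len(s): print(a+1,np.median(s[:,2]).round(1),len(s),end=' | ')
```

```text
20.5667 [0.52641561 0.05893534 0.20293582] [-0.73485389  0.33919806 -0.81369747] 0.002989234514496813
w13 tab 189 med [ -1.659   -1.9698 120.9835] range [-8.9449  6.0173] slope x,y [ 0.034  -0.0781]
w13 flange 112 med [-1.2797  3.8021 88.2784] range [-6.8447  4.5508] slope x,y [ 0.0026 -0.0366]
w13 spindle top 162 med [ 6.2822  4.0703 79.0376] range [-15.1606  15.1784] slope x,y [-0.0033 -0.0064]
-43 61.2 11 | -41 63.3 23 | -39 63.9 24 | -37 63.8 24 | -35 60.3 32 | -33 59.6 23 | -31 58.2 22 | -29 57.8 22 | -27 57.0 22 | -25 57.1 22 | -23 56.5 22 | -21 55.3 22 | -19 54.5 22 | -17 55.0 17 |
```

View pics/c6.png

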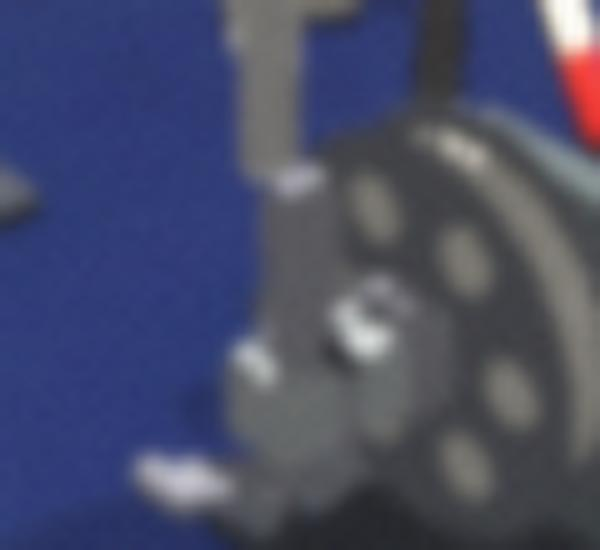

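View pics/c7.png

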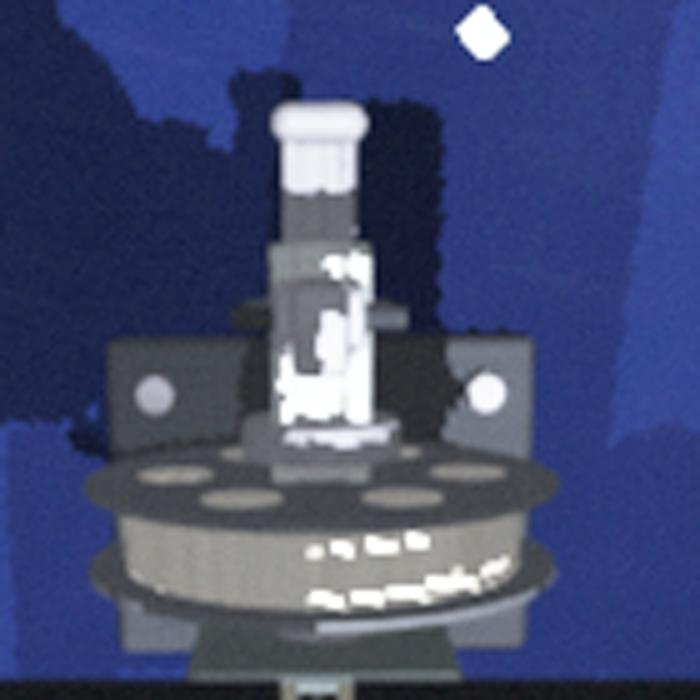

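Emit:
step_arm:
  series:
    - [[0,-0.02,-0.005,0,0],[0,-0.05,-0.012,0,0],[0,-0.08,-0.019,0,0],[0,-0.0905,-0.0211,-0.01,0],[0,-0.0905,-0.0211,-0.035,0],[0,-0.0905,-0.0211,-0.065,0],[0,-0.0905,-0.0211,-0.09,0],[0,-0.0905,-0.0211,-0.11,0],[0,-0.0905,-0.0211,-0.119,0],[0,-0.0905,-0.0211,-0.121,0],[0,-0.0905,-0.0211,-0.121,0]]

```text
clock: 21.63
position: [0.435, 0.0375, 0.0822]
ee_rot: [0.364, -3.115, -0.0]
force: [-0.1, -0.5, -0.0]
width: 0.005
```

Emit:
step_arm:
  series:
    - [[0,0,0,-0.002,0],[0,0,0,-0.004,0],[0,0,0,-0.004,0],[0,0,0,-0.004,0]]

```text
clock: 21.97
position: [0.4355, 0.0376, 0.0788]
ee_rot: [0.364, -3.116, -0.0]
force: [0.1, -0.5, 0.1]
width: 0.001
```

Emit:
step_arm:
  series:
    - [[0,0,0,-0.001,0],[0,0,0,-0.002,0],[0,0,0,-0.002,0],[0,0,0,-0.002,0]]

```text
clock: 22.3
position: [0.4359, 0.0377, 0.0769]
ee_rot: [0.364, -3.117, -0.0]
force: [0.8, 0.3, 0.7]
width: 0.001
```

Emit:
step_arm:
  series:
    - [[0,0,0,-0.001,0],[0,0,0,-0.002,0],[0,0,0,-0.002,0],[0,0,0,-0.002,0]]

```text
clock: 22.63
position: [0.4362, 0.0378, 0.075]
ee_rot: [0.364, -3.118, -0.0]
force: [2.3, 0.2, 1.5]
width: 0.003
```

Emit:
step_arm:
  series:
    - [[0,0,0,-0.001,0],[0,0,0,-0.0015,0],[0,0,0,-0.0015,0],[0,0,0,-0.0015,0]]

```text
clock: 22.97
position: [0.4367, 0.0379, 0.0737]
ee_rot: [0.365, -3.119, -0.001]
force: [2.1, 0.8, 6.2]
width: 0.009
```

Emit:
step_arm:
  series:
    - [[0,0,0,-0.0007,0],[0,0,0,-0.001,0],[0,0,0,-0.001,0],[0,0,0,-0.001,0]]

```text
clock: 23.3
position: [0.437, 0.0379, 0.073]
ee_rot: [0.364, -3.119, -0.001]
force: [0.3, 0.4, 9.2]
width: 0.002
```

Emit:
step_arm:
  series:
    - [[0,0,0,0.003,0],[0,0,0,0.008,0],[0,0,0,0.02,0],[0,0,0,0.045,0],[0,0,0,0.07,0],[0,0.02,0.005,0.1,0],[0,0.05,0.012,0.125,0],[0,0.08,0.019,0.13,0],[0,0.0895,0.021,0.13,0],[0,0.0895,0.021,0.13,0],[0,0.0895,0.021,0.13,0]]

```text
clock: 24.22
position: [0.5253, 0.0586, 0.2021]
ee_rot: [0.364, -3.116, -0.0]
force: [-1.1, 0.7, 0.6]
width: 0.004
```

Run:
```python
from h import *
o=observe();print(o['clock'],o['position'],o['force'],o['width'])
snap('wrist','w14');snap('scene','s14');snap('top','t14'); crop('s14',225,170,285,225,10,'c6');crop('w14',190,80,330,220,5,'c7')
np.set_printoptions(precision=4,suppress=True)
def cloud(t):
    P=np.array([w(t,u,v) for v in range(85,168) for u in range(236,268)])
    q=P-[.478,.048,0]; return np.c_[q@[.973,.231,0],q@[-.231,.973,0],q[:,2]]*1e3
for t in ['w14']:
    Q=cloud(t)
    for n,lo,hi in [('tab',117,125),('flange',85.5,91),('spindle top',78,81.5)]:
        m=(Q[:,2]>lo)&(Q[:,2]<hi)&(abs(Q[:,1])<(6 if n=='tab' else 11))&(Q[:,0]>-16)&(Q[:,0]<16)
        q=Q[m]; A=np.c_[q[:,:2],np.ones(len(q))]; k=np.linalg.lstsq(A,q[:,2],rcond=None)[0]
        print(t,n,len(q),'med',np.median(q,0),'range',np.percentile(q[:,0],[2,98]),'slope x,y',k[:2])
    m=(Q[:,0]<-17)&(Q[:,2]>45)&(abs(Q[:,1])<6); q=Q[m]
    for a in range(-46,-14,2):
        s=q[(q[:,0]>=a)&(q[:,0]<a+2)]
        if len(s): print(a+1,np.median(s[:,2]).round(1),len(s),end=' | ')
```

```text
24.2167 [0.52527801 0.05861723 0.20205775] [-1.0547346   0.69774787  0.62794833] 0.004350018194689471
w14 tab 191 med [ -1.1818  -1.1557 120.9934] range [-8.5673  6.518 ] slope x,y [ 0.0096 -0.0041]
w14 flange 108 med [-1.4282  3.7846 88.2134] range [-7.0253  4.2709] slope x,y [ 0.0095 -0.035 ]
w14 spindle top 155 med [ 7.0246  4.0567 79.1326] range [-14.3835  15.8143] slope x,y [ 0.0017 -0.0014]
-43 61.7 10 | -41 63.5 23 | -39 63.8 24 | -37 63.1 27 | -35 60.3 28 | -33 59.1 21 | -31 58.7 22 | -29 58.5 22 | -27 57.3 22 | -25 56.6 22 | -23 55.8 21 | -21 55.3 22 | -19 55.1 32 | -17 54.1 11 |
```

View pics/c6.png

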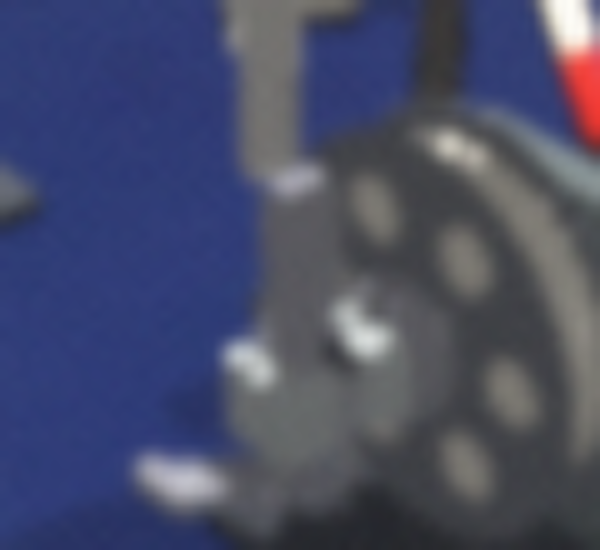

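View pics/t14.png

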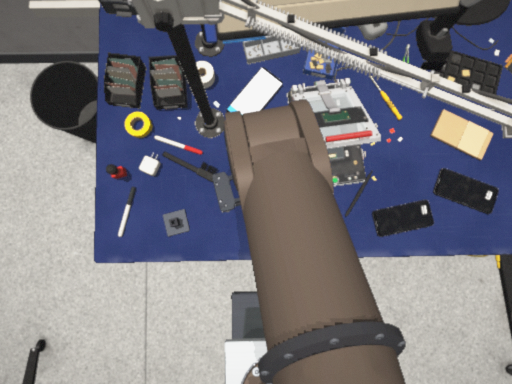

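```bash
python3 -c "
from cell import arm; print(arm.sign_off())"
```

```text
the job is handed in; nothing more can be done
None
```

I took the linchpin out of its rest and pushed it through the spindle hole until its head sat down. I then swung the ring down over the spindle's end to its stop, backed off clear and handed the job in at about 24 s of the 64 s.

**Pin seating:** The pin seated with about 13 N of reaction. The last pictures put the top of its tab at about 121.8 mm, against 121.5 mm expected, with no visible tilt.

**Ring at its stop:** This took three presses. After the first, the ring was about 1 mm short: the pin had tilted slightly under the press and settled back afterwards. The second moved it about 1.5 mm further. The third met a firm stop, about 9 N and rising steeply, and the ring did not move. The thumb tab's outer edge ended at about 64.7 mm, against 65 mm expected at the stop.

**Limits of these checks:** The height figures carry about 1 mm of camera error and include a 0.8 mm correction taken from the spindle's top. The ring's lock was judged only from these readings. The arm never went near the things standing round about, and they look undisturbed in the last pictures. In the last view from above, the arm hid the tin.

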